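Swap the sample pot in the ratchet clamp

TASK

The ratchet clamp still holds the orange-banded sample pot: release it by pressing the red tab of its handle down and letting the handle swing out until the jaws stand wide open, then stand the orange-banded pot upright on the steel plate. After that stand the green-banded pot upright on the clamp's base between the open jaws and squeeze the handles together until the ratchet locks with the spring pad pressing on the pot, and let go. Leave the red-lidded pot, the dropper bottle, the beaker and the timer standing where they are.

Things in the scene. Friction and masses are not known exactly. Their poses are not given: they have to be found in the camera images.
- clamp: Fixed grey bench clamp, steel scissor arms in a level plane. Origin: the arms' pivot, on the bench; +x points to the jaws, -x to the handles. Base plate 150 x 120 x 8 mm (x -45 to 105, y -60 to 60). Pivot post top z 46 mm. Fixed V jaw on the seat's +y side (x 38 to 98, y 10 to 42, top z 38 mm); moving jaw with black spring pad on its -y side (top z 36 mm)
- clamp_fixed_end (a point): Outer end of the fixed handle (10 to 12 mm wide, z 26 to 39 mm, black grip), which runs straight from the pivot to here: x -110, y -19 mm in the clamp's frame. The moving handle lies on its +y side
- clamp_rack (a point): Middle of the top of the steel toothed ratchet bar that bridges over the moving handle, 44 mm above the bench; the bar covers x -81 to -69, y -19 to 19 mm in the clamp's frame, its teeth face down
- clamp_seat (a point): Where the pot's underside centre sits when clamped: on the base plate (8 mm above the bench), 68 mm ahead of the pivot along the clamp's +x. There the pot touches the fixed V jaw; with the jaws wide open there is 12 mm of room on the pad's side (clamp's -y), so lower a pot about 5 mm to that side of this point: the pad pushes it home as the clamp closes
- clamp_arm (a joint): Angle of the moving arm (handle and jaw) about the upright pivot, rad: 0 wide open, 0.37 fully shut; grows as the moving handle swings to the fixed one (clamp's -y). A spring pulls it open (1.5 to 2.7 N at the grip, up to 6 N with the pad on a pot). The pad meets a seated pot at about 0.18. Three teeth hold it at about 0.22, 0.28, 0.34 (or 0.015 less); closing past a tooth takes up to 12 N at the grip
- clamp_handle (a joint): Tilt of the moving handle down out of its plane, rad: 0 level (ratchet can catch), 0.09 at its stop; beyond 0.035 the teeth are clear. A spring lifts it (1.6 N at the tab, 4.5 N at the stop, more with the ratchet loaded). Friction of what presses the tab can keep it from swinging out: carry it 20 mm outward (away from the fixed handle) while down, then let it up
- clamp_pad (a joint): How far the black spring pad (30 x 20 mm face) is pushed back into the moving jaw, m: 0 = not pressed, 0.014 = fully in
- clamp_tab (a point): Centre of the top of the round red press tab, 20 mm across, on the outer end of the moving handle, 128 mm from the pivot and 38 mm above the bench; moves with the handle (11 mm down when fully pressed)
- clamp_grip (a point): Middle of the blue grip of the moving handle (30 mm long, 11 mm wide, 11 mm high), 101 mm from the pivot, 30 mm above the bench; moves with the handle. Its direction from the pivot is the handle's direction
- pan: Flat square steel plate (weighing pan), 165 x 170 mm (x, y), fixed; origin at its centre on the bench, its top 12 mm higher. The red-lidded pot also stands on it
- pot_orange: White sample pot with an orange band and white lid, clamped at the start. 52 mm across and 68 mm high, the lid (top 14 mm) 54 mm across. Origin at its underside centre, z up its axis
- pot_green: White sample pot with a green band and white lid, same size as the orange-banded one; stands on the bench among other things to the robot's right. Origin at its underside centre, z up its axis
- pot_red: Bystander: small white pot with a red lid, 48 mm across, 60 mm high, standing on the steel plate. Origin at its underside centre
- small_dropper: Bystander: brown dropper bottle, 36 mm across, 101 mm high. Origin at its underside centre
- glass_beaker: Bystander: small clear beaker, 52 mm across, 68 mm high. Origin at its underside centre
- bench_timer: Bystander: white digital bench timer, 35 x 68 x 65 mm (x, y, z). Origin at its underside centre
Mind the look-alikes: they are no part of the job. There is more than one size of the pan; the job needs the larger.

How it is judged:
By the outcome, as a careful person would: the job done as asked, in the order asked, and still so for the second after the job is handed in, with the robot touching nothing.
It also fails if it takes over 72 s, if anything falls off the work surface, if the arm or the gripper's body presses on something with over 40 N, if the wrist force passes 120 N, or if a joint passes its speed limit or range.

ROBOT

A 6-joint arm with a two-finger parallel gripper is mounted at the origin on a cart in front of the work surface, level with it; the furniture and walls round the work are solid. World frame = base frame: x ahead of the robot, y to its left, z up, the work surface at z = 0. Lengths are in m, angles in rad, forces in N, time in s.
With the tool pointing down it reaches from about 0.4 to 0.825 m from the base axis. Payload 7 kg.
Tool frame: the origin (TCP) lies midway between the tips of the shut fingers; the grasp point (between the pads) lies arm.hold_point_z behind it (arm.hold_point_z is the distance from the TCP to the grasp point, in m); z points along the fingers, y is the line along which they close (so a half turn about z gives the same grasp; the last joint's range is limited). The gripper opens to 88 mm and grips with 3 to 60 N. Pads are 19 mm wide; open, the fingers measure 130 mm over their backs; the gripper's body (78 mm by 193 mm) begins 47 mm behind the grasp point.
Start: joints at [-0.885, 0.359, 0.012, 0, -1.224, -0.288], TCP at [0.261, -0.622, 0.203] pointing down, gripper open.
Joint ranges: [-3.07, 3.07], [-1.43, 2.12], [-1.02, 1.25], [-3.03, 1.67], [-3.05, -0], [-3.03, 3.03]. Speed limits (rad/s): [2.39, 2.39, 3.01, 3.14, 3.14, 3.14].

INTERFACE

Orientations are given as [roll, pitch, yaw] about the fixed x, y, z axes, in that order (R = Rz(yaw) Ry(pitch) Rx(roll)).
In Python, from station import arm gives the robot as it stands.
- The arm moves only by the shell command python3 -m crank 'ROWS' [OPENING] [FORCE]. ROWS is JSON, a list that holds one entry, the list of rows, each a list of 4 numbers: the shift along the tool's x, y, z in units of 25 mm (1.0 is 25 mm), then the turn about the tool's z in units of 5 degrees (1.0 is 5 degrees). A call has 1 to 12 rows; each row is the pose to reach, as a shift and turn from the pose commanded when the call began, along the tool's axes at that moment; what a row does not reach only later rows make up. A row lasts 1/8 s, in which the tool goes at most 62.5 mm and 10.7 degrees, less where a joint would pass 70% of its speed; a pose out of reach is approached as far as the arm can. A call with a gripper value outside its range is refused whole. OPENING is the closure, from 0 (fully open) to 1 (shut), set as the call begins (- or left out, the last holds). The fingers move at their own pace and stop on an object; FORCE is the grip in N (left out, the last holds). Time passes only in rows, so rows that repeat a pose let the fingers close. It gives the time, the measured TCP pose, the force, the opening and the grip force at its end, in the units of the state.
- arm.get_state(): the state, without advancing time (a new reading comes with each control period).
- arm.grab_frame(name): name is "side" or "top" or "wrist"; returns (picture, depth): 480x640x3 uint8, red, green, blue; 480x640 float32, m along the optical axis (not along the pixel's ray), 0 where there is no reading.
- arm.get_calibration(name): a dict with "mtx" (3x3 intrinsics, pixels), "R" (3x3) and "t" (3): a world point X has camera coordinates R X + t; the wrist camera has in their place "mount" (4x4, takes a point from camera to tool coordinates, whose origin is the TCP and whose axes are the flange's). Camera axes: x right, y down, z forward; pixel columns grow to the right and rows downward; lengths in m; the calibration is good to about 2 mm. A picture is of the moment at which its call begins: read the wrist's pose just before it. get_calibration takes no time and is no camera call.
- arm.job_done(): hands the job in; it is judged then, once.
Trained networks look in the newest picture that a camera, given by its name, has taken for a name from the list of things; names that differ only in an ending like _2 or _b are one class to them, and where a whole thing is asked for, a point or a joint stands for the part that bears it (a point fixed in the world has none). Each returns a list of dicts, best first, with "score" (0 to 1); they miss things now and then, are a little off and sometimes report something else, mostly with a low value. They report only what shows in the picture. A call takes as long as a camera call. They do not tell look-alikes from the thing itself.
- arm.recognise(thing, camera): "extent" ([left, top, width, height] in pixels, round what is visible of it).
- arm.trace(thing, camera): "mask" (480x640 bool, what is visible of it) and "extent" ([left, top, width, height] in pixels, round what is visible of it).
The state is a dict: "t": time; "q": joint angles; "qd": joint speeds; "joint_efforts": joint torques, N m; "eef_pos": TCP position; "ee_rot": TCP orientation; "force": force on the tool from outside, world axes, zero at the start; "moment": the same for the moment, N m; "width": finger opening in m; "gripper_force": force on a finger pad.
Only numpy, scipy, OpenCV 4.12 (cv2) and the standard library are available. Lean on these libraries where they do the work, as an engineer would, in place of code of your own. Each camera call takes 0.05 s, during which the arm holds its last target. There are 200 camera calls.

## Working session

There is one attempt and no reset: what is moved stays moved. The work goes in short steps, Python scripts to look and compute and a shell command to move; the robot and the scene stay as the last step left them, time stands still between calls to the robot, and variables do not carry over. Pictures are saved under pics/ and viewed, at most 10 in all, crops included, and the job is handed in when it is done.

```bash
mkdir -p pics; ls; python3 - <<'E'
from station import arm
import cv2,numpy as np
np.set_printoptions(precision=4,suppress=True)
s=arm.get_state();print(s['t'],s['eef_pos'],s['ee_rot'],s['width'],arm.hold_point_z)
for c in ['side','top','wrist']:
    p,d=arm.grab_frame(c);cv2.imwrite(f'pics/{c}0.png',p[:,:,::-1]);np.save(f'pics/{c}0d.npy',d)
    print(c,arm.get_calibration(c))
E
```

```text
pics
0.0 [ 0.2613 -0.6218  0.2018] [ 3.1399 -0.0001 -2.7439] 0.08759878802779722 0.0188
side {'mtx': array([[522.1429,   0.    , 318.0675],
       [  0.    , 522.1429, 241.2094],
       [  0.    ,   0.    ,   1.    ]]), 'R': array([[ 0.8404, -0.5415,  0.0194],
       [-0.3148, -0.5171, -0.7959],
       [ 0.4411,  0.6628, -0.6051]]), 't': array([-0.4231,  0.2575,  1.414 ])}
top {'mtx': array([[588.9122,   0.    , 326.1501],
       [  0.    , 588.9122, 248.0201],
       [  0.    ,   0.    ,   1.    ]]), 'R': array([[ 0.0174, -0.9998, -0.0033],
       [-0.9797, -0.0164, -0.1998],
       [ 0.1997,  0.0067, -0.9798]]), 't': array([0.0889, 0.5601, 1.396 ])}
wrist {'mtx': array([[387.1081,   0.    , 313.8228],
       [  0.    , 387.1081, 238.2199],
       [  0.    ,   0.    ,   1.    ]]), 'mount': array([[ 0.0008, -0.9652, -0.2616,  0.07  ],
       [ 1.    ,  0.0009, -0.0005,  0.0009],
       [ 0.0007, -0.2616,  0.9652, -0.1815],
       [ 0.    ,  0.    ,  0.    ,  1.    ]])}
```

View pics/top0.png

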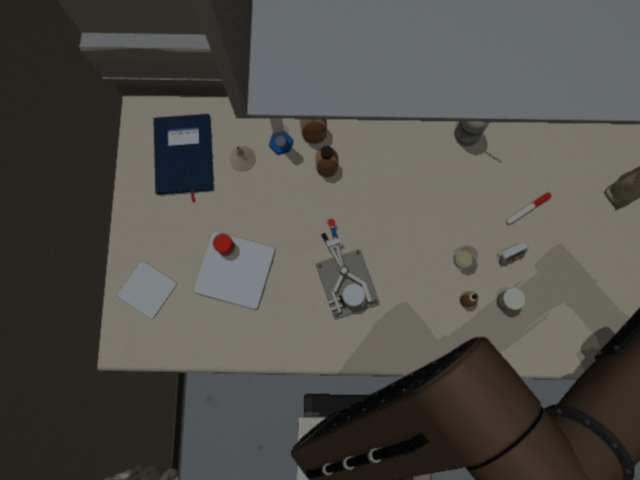

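View pics/side0.png

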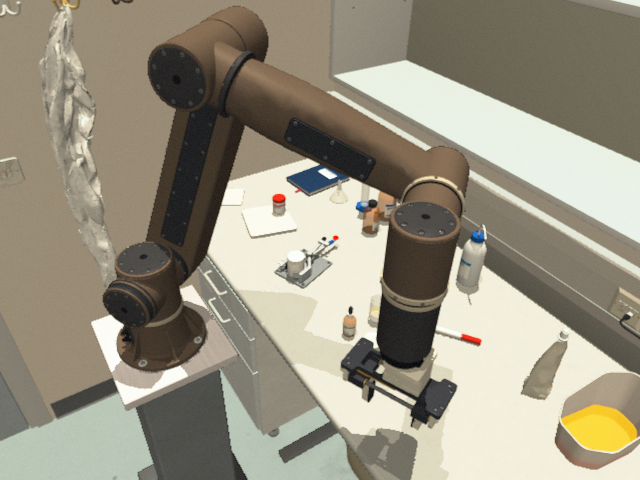

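The top view shows the clamp at (345,275) with its jaws towards the robot. The red tab is at (332,223), the large pan at (235,270) with the red pot at (223,244), and a small look-alike pan at (147,290). At right are the green pot (513,299), dropper (470,299), beaker (465,258) and timer (512,253).

```bash
cat > h.py <<'E'
from station import arm
import numpy as np,cv2
from scipy.spatial.transform import Rotation as Ro
np.set_printoptions(precision=4,suppress=True)
def cam(c,s=None):
    k=arm.get_calibration(c)
    if c!='wrist':
        return k['mtx'],k['R'].T,-k['R'].T@k['t']
    s=s or arm.get_state(); R=Ro.from_euler('xyz',s['ee_rot']).as_matrix();M=k['mount']
    return k['mtx'],R@M[:3,:3],R@M[:3,3]+s['eef_pos']
def cloud(c,d,s=None):
    K,R,t=cam(c,s);v,u=np.mgrid[:480,:640]
    r=np.stack([(u-K[0,2])/K[0,0],(v-K[1,2])/K[1,1],np.ones_like(u)],-1)*d[...,None]
    return r@R.T+t
def onplane(c,u,v,z,s=None):
    K,R,t=cam(c,s);r=R@[(u-K[0,2])/K[0,0],(v-K[1,2])/K[1,1],1];return t+r*(z-t[2])/r[2]
def proj(c,P,s=None):
    K,R,t=cam(c,s);q=K@(R.T@(np.asarray(P)-t));return q[:2]/q[2]
def delta(target,yaw=None):
    "crank units to move TCP to target"
    s=arm.get_state();R=Ro.from_euler('xyz',s['ee_rot']).as_matrix()
    d=R.T@(np.array(target)-s['eef_pos'])/.025
    w=0 if yaw is None else -np.degrees(yaw-s['ee_rot'][2])/5
    return np.append(d,w)
E
python3 - <<'E'
from h import *
p=cv2.imread('pics/top0.png');d=np.load('pics/top0d.npy');C=cloud('top',d)
for n,u,v in [('bench',400,300),('green lid',513,299),('orange lid',353,296),('beaker',465,258),('timer',512,253),('dropper',470,299),('red',223,244),('tab',332,223),('pivot',344,271),('pan',240,285)]:
    print(n,np.median(C[v-1:v+2,u-1:u+2].reshape(-1,3),0), onplane('top',u,v,.04))
# pan mask corners
z=C[...,2]
m=((abs(z-.012)<.006)).astype('uint8');m[:, :190]=0;m[:,280:]=0;m[:225]=0;m[312:]=0
n,l,st,_=cv2.connectedComponentsWithStats(cv2.morphologyEx(m,cv2.MORPH_OPEN,np.ones((3,3))));i=1+st[1:,4].argmax()
P=C[l==i][:,:2].astype('float32');print('pan',cv2.minAreaRect(P),cv2.boxPoints(cv2.minAreaRect(P)))
cv2.imwrite('pics/crop1.png',cv2.resize(p[205:325,280:410],None,fx=4.6,fy=4.6,interpolation=cv2.INTER_CUBIC))
for th in ['clamp','pan','pot_orange','pot_green','clamp_tab','clamp_grip']:
    try:
        r=arm.trace(th,'top')
        for x in r[:3]:
            q=C[x['mask']];print(th,round(x['score'],2),x['extent'],np.median(q,0),q[:,2].max())
    except Exception as e: print(th,e)
E
```

```text
bench [ 0.4392 -0.089   0.003 ] [ 0.4349 -0.0847  0.04  ]
green lid [ 0.4385 -0.3516  0.0698] [ 0.4421 -0.3613  0.04  ]
orange lid [0.4381 0.0321 0.079 ] [0.4428 0.0306 0.04  ]
beaker [ 0.5452 -0.2507  0.024 ] [ 0.5423 -0.2469  0.04  ]
timer [ 0.5511 -0.3557  0.0673] [ 0.5569 -0.3641  0.04  ]
dropper [ 0.436  -0.2477  0.0756] [ 0.4403 -0.2561  0.04  ]
red [0.5603 0.3499 0.0741] [0.5678 0.3566 0.04  ]
tab [0.6264 0.0849 0.0399] [0.6264 0.0849 0.04  ]
pivot [0.5032 0.0536 0.0493] [0.5046 0.0533 0.04  ]
pan [0.4691 0.3134 0.0132] [0.4653 0.3093 0.04  ]
pan ((0.5073250532150269, 0.32969021797180176), (0.1708555668592453, 0.16474345326423645), 75.57852935791016) [[0.4063 0.2675]
 [0.5658 0.2264]
 [0.6084 0.3919]
 [0.4488 0.4329]]
clamp 0.9 [318.3, 220.4, 63.2, 96.8] [0.494  0.0594 0.0123] 1.480006723300348
clamp 0.36 [331.3, 299.2, 12.1, 11.4] [0.4277 0.0599 0.0335] 0.04298178243416917
clamp 0.22 [210.5, 232.9, 24.9, 27.5] [0.5601 0.3499 0.0716] 0.08229122306713288
pan 0.93 [190.5, 226.6, 82.2, 85.6] [0.4981 0.3205 0.0135] 1.480006723300348
pan 0.89 [118.2, 259.6, 56.9, 58.5] [0.4541 0.5483 0.0064] 1.480006723300348
pot_green 0.63 [499.1, 288.7, 27.5, 21.9] [ 0.4363 -0.3491  0.0686] 1.480006723300348
clamp_tab 0.56 [330.9, 220.3, 15.0, 43.0] [0.5935 0.0769 0.0367] 1.480006723300348
```

View pics/crop1.png

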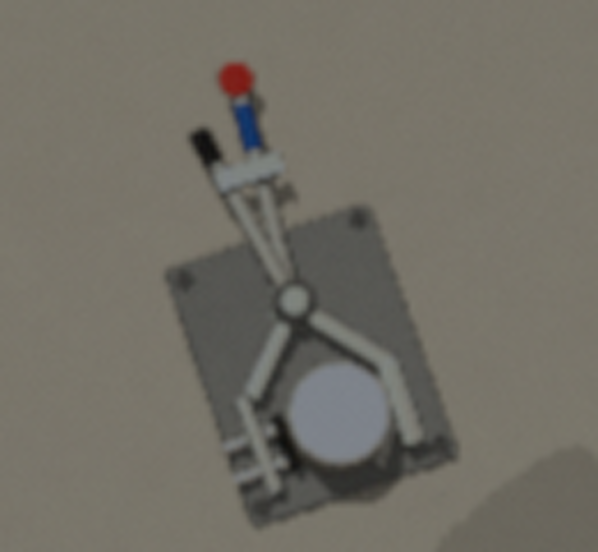

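The crop shows the pivot at crop (295,301), the tab at (236,78), the black fixed-handle end at (200,140), and the base plate's long edge running (165,270) to (258,520). That makes the clamp's +x yaw about -2.79 rad.

```bash
python3 -c "
from h import *
print(delta([.626,.085,.15],-2.888))"
```

```text
[-24.4015  20.4323   2.1103   1.6521]
```

```bash
python3 -m crank '[[[-12,10,0,0.8],[-24.4,20.4,0,1.65],[-24.4,20.4,0,1.65],[-24.4,20.4,0,1.65],[-24.4,20.4,0,1.65],[-24.4,20.4,0,1.65],[-24.4,20.4,0,1.65],[-24.4,20.4,0,1.65],[-24.4,20.4,0,1.65],[-24.4,20.4,0,1.65],[-24.4,20.4,0,1.65],[-24.4,20.4,0,1.65]]]' 1 20
python3 -c "
from h import *
print(delta([.626,.085,.15],-2.888))"
```

```text
t: 1.95
eef_pos: [0.6063, 0.0462, 0.2032]
ee_rot: [-3.142, 0.001, -2.887]
force: [2.1, -1.3, 0.2]
width: 0.0004
gripper_force: 0.0
[-1.1507  1.3048  2.1282  0.0062]
```

```bash
python3 -m crank '[[[-1.15,1.3,2.1,0],[-1.15,1.3,2.1,0],[-1.15,1.3,2.1,0],[-1.15,1.3,2.1,0]]]'
python3 - <<'E'
from h import *
s=arm.get_state();p,d=arm.grab_frame('wrist');C=cloud('wrist',d,s)
cv2.imwrite('pics/w1.png',p[:,:,::-1]);np.save('pics/w1d.npy',d)
h=cv2.cvtColor(p,cv2.COLOR_RGB2HSV)
def blob(n,lo,hi):
    m=cv2.inRange(h,lo,hi);k,l,st,ce=cv2.connectedComponentsWithStats(m);i=1+st[1:,4].argmax()
    q=C[l==i];print(n,st[i],ce[i],np.median(q,0))
blob('red',(0,150,60),(8,255,255));blob('blue',(105,130,40),(130,255,255))
print(s['eef_pos'],s['ee_rot'],[proj('wrist',x,s) for x in ([.626,.085,.038],[.5043,.0533,.046])])
E
```

```text
t: 2.45
eef_pos: [0.6257, 0.082, 0.1519]
ee_rot: [-3.142, 0.002, -2.888]
force: [-0.8, -0.7, -0.3]
width: 0.0006
gripper_force: 0.0
red [309 218  24  23 413] [320.4722 228.9806] [0.6268 0.0886 0.0377]
blue [314 179  13  32 361] [319.9474 194.3795] [0.6009 0.0814 0.0342]
[0.6257 0.082  0.1519] [-3.1415  0.0022 -2.8884] [array([316.3309, 226.8829]), array([316.5475,  49.5117])]
```

View pics/w1.png

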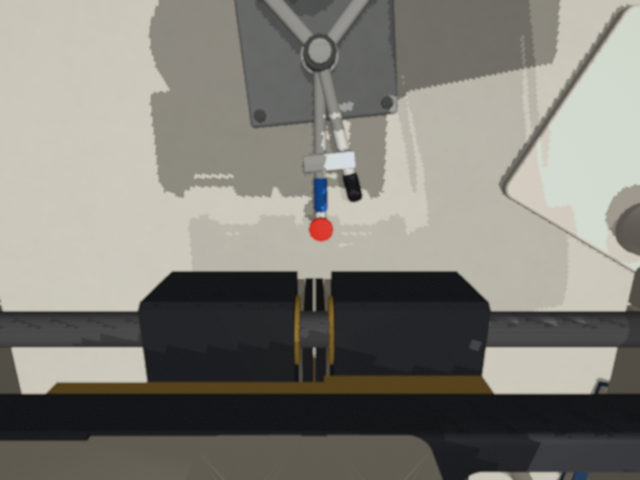

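The tab is at pixel (320,229), i.e. (0.627, 0.088, 0.038). The fixed black handle is to its right at (353,187), so outward is image left, which is tool -y. I'll move above the tab and lower.

```bash
python3 -c "
from h import *
print(delta([.6285,.0885,.046],-2.888))"
```

```text
[-0.1616  0.2233  4.2404 -0.0081]
```

```bash
python3 -m crank '[[[-0.16,0.22,2,0],[-0.16,0.22,3.8,0],[-0.16,0.22,4.2,0],[-0.16,0.22,4.4,0],[-0.16,0.22,4.6,0],[-0.16,0.22,4.8,0],[-0.16,0.22,4.92,0],[-0.16,0.22,4.92,0]]]'
```

```text
t: 3.5
eef_pos: [0.6277, 0.0891, 0.0273]
ee_rot: [-3.142, -0.0, -2.888]
force: [0.1, -0.0, -0.0]
width: 0.0005
gripper_force: 0.0
```

```bash
python3 - <<'E'
from h import *
p,d=arm.grab_frame('wrist');s=arm.get_state();print(s['force'],s['eef_pos'],proj('wrist',s['eef_pos'],s),proj('wrist',[.6268,.0885,.038],s))
cv2.imwrite('pics/w2.png',p[:,:,::-1])
E
```

```text
[ 0.7232 -0.1191  0.0655] [0.6278 0.0892 0.0274] [311.999  278.5956] [311.0218 284.4453]
```

View pics/w2.png

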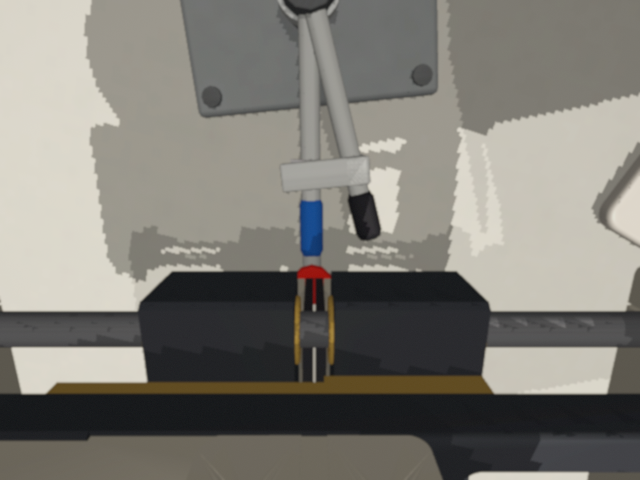

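The tab's front rim shows at (313,272) under the fingertips, but the force reads zero. I'll check the tab's height from depth.

```bash
python3 - <<'E'
from h import *
p,d=arm.grab_frame('wrist');s=arm.get_state();C=cloud('wrist',d,s);C1=cloud('wrist',np.load('pics/w1d.npy'),dict(eef_pos=[0.6257,0.082,0.1519],ee_rot=[-3.1415,.0022,-2.8884]))
h=cv2.cvtColor(p,cv2.COLOR_RGB2HSV)
m=cv2.inRange(h,(0,150,60),(8,255,255))>0;print('red n',m.sum(),np.median(C[m],0),np.percentile(C[m][:,2],[5,95]))
m=cv2.inRange(h,(105,130,40),(130,255,255))>0;print('blue',np.median(C[m],0));ys,xs=np.nonzero(m)
for v in (205,225,245): print(C[v,312], end=' ')
print('tip',C[290,303],C[300,322],C[372,290])
E
```

```text
red n 435 [0.6208 0.0882 0.0377] [0.0359 0.065 ]
blue [0.6008 0.0818 0.0342]
[0.5905 0.0796 0.0346] [0.5996 0.0819 0.0346] [0.6087 0.0843 0.0354] tip [0.6183 0.0833 0.0676] [0.6178 0.0907 0.0739] [0.606  0.0796 0.1404]
```

```bash
python3 - <<'E'
from h import *
p=cv2.imread('pics/w2.png')
cv2.imwrite('pics/w2c.png',cv2.resize(p[245:395,250:380],None,fx=4,fy=4,interpolation=cv2.INTER_NEAREST))
p,d=arm.grab_frame('wrist');s=arm.get_state();C=cloud('wrist',d,s)
for v in (268,274,280,290,300): print(v,[ (C[v,u]*1e3).astype(int).tolist() for u in (299,304,309,314,319,324,329)])
p,d=arm.grab_frame('side');print([proj('side',x) for x in (s['eef_pos'],[.627,.0885,.038])])
E
```

```text
268 [[621, 81, 34], [619, 83, 37], [619, 85, 37], [618, 87, 37], [618, 90, 35], [630, 96, 0], [629, 99, 0]]
274 [[623, 81, 37], [623, 84, 36], [621, 86, 38], [621, 88, 37], [620, 90, 38], [559, 72, 208], [620, 95, 34]]
280 [[618, 81, 57], [625, 84, 38], [618, 85, 53], [624, 89, 38], [617, 89, 54], [616, 91, 57], [615, 93, 56]]
290 [[618, 81, 67], [619, 83, 63], [619, 85, 63], [629, 90, 37], [618, 89, 64], [616, 91, 66], [615, 93, 67]]
300 [[595, 78, 129], [619, 84, 74], [619, 85, 74], [634, 91, 37], [618, 89, 73], [619, 92, 68], [592, 84, 131]]
[array([335.1982, 238.7717]), array([335.2212, 236.4102])]
```

View pics/w2c.png

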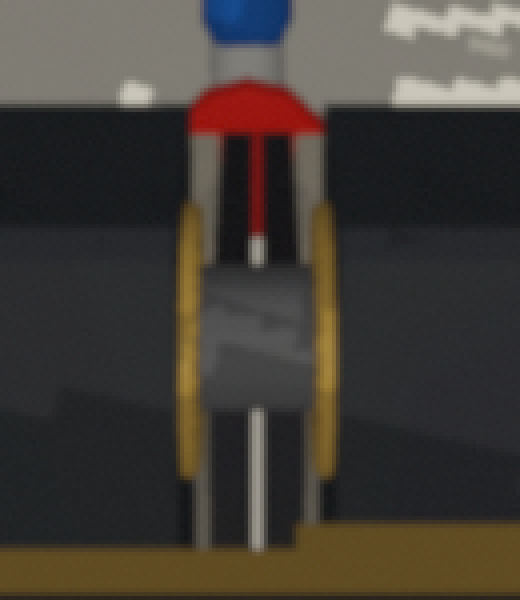

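The fingertips end visibly above the tab: the red stays at z 0.037 and the finger edge sits at about 0.05. I'll lower slowly, watching the force.

```bash
python3 -m crank '[[[0,0,0.1,0],[0,0,0.2,0],[0,0,0.3,0],[0,0,0.3,0]]]'; python3 -m crank '[[[0,0,0.1,0],[0,0,0.2,0],[0,0,0.2,0]]]'
```

```text
t: 4.2
eef_pos: [0.6275, 0.089, 0.0194]
ee_rot: [-3.142, -0.001, -2.888]
force: [-0.2, -0.6, 0.2]
width: 0.0004
gripper_force: 0.0
t: 4.58
eef_pos: [0.6277, 0.0891, 0.0146]
ee_rot: [-3.142, -0.0, -2.888]
force: [-0.4, -0.5, -0.0]
width: 0.0005
gripper_force: 0.0
```

```bash
python3 - <<'E'
from h import *
s=arm.get_state();p,d=arm.grab_frame('wrist');C=cloud('wrist',d,s);print(s['eef_pos'],s['force'],proj('wrist',s['eef_pos'],s))
for v in range(262,300,3): print(v,[ (C[v,u]*1e3).astype(int).tolist()+p[v,u].tolist() for u in (304,309,313,319)])
p,d=arm.grab_frame('side');cv2.imwrite('pics/s2.png',cv2.resize(p[180:300,260:420],None,fx=5,fy=5,interpolation=cv2.INTER_CUBIC)[:,:,::-1])
E
```

```text
[0.6277 0.0891 0.0146] [-0.3586 -0.47   -0.0373] [311.9991 278.5956]
262 [[614, 82, 32, 18, 52, 102], [613, 84, 33, 19, 56, 109], [612, 85, 34, 19, 56, 110], [612, 88, 33, 22, 52, 100]]
265 [[615, 82, 32, 91, 95, 104], [614, 84, 33, 99, 104, 114], [614, 86, 32, 98, 103, 113], [614, 88, 32, 94, 96, 100]]
268 [[617, 82, 32, 115, 113, 110], [616, 84, 33, 128, 127, 122], [615, 86, 33, 126, 125, 120], [615, 89, 32, 108, 107, 103]]
271 [[618, 83, 32, 114, 113, 109], [617, 85, 32, 127, 125, 120], [617, 86, 33, 126, 125, 120], [616, 89, 33, 108, 107, 103]]
274 [[620, 83, 31, 112, 99, 95], [618, 85, 33, 118, 74, 70], [618, 87, 34, 118, 67, 64], [618, 90, 32, 108, 94, 90]]
277 [[619, 83, 36, 120, 30, 27], [619, 85, 36, 118, 22, 21], [618, 87, 37, 131, 22, 19], [618, 89, 35, 100, 19, 17]]
280 [[620, 83, 37, 112, 82, 72], [618, 85, 40, 22, 21, 23], [619, 87, 37, 102, 21, 22], [617, 89, 40, 22, 23, 23]]
283 [[619, 83, 43, 97, 81, 71], [618, 85, 44, 22, 22, 24], [621, 87, 37, 103, 21, 21], [618, 89, 43, 20, 20, 21]]
286 [[620, 83, 45, 86, 79, 71], [619, 85, 46, 20, 20, 22], [622, 88, 37, 101, 19, 18], [618, 89, 46, 22, 21, 21]]
289 [[619, 83, 49, 79, 76, 67], [619, 85, 50, 20, 19, 21], [623, 88, 37, 102, 21, 20], [618, 89, 49, 22, 22, 23]]
292 [[619, 83, 54, 71, 67, 60], [619, 85, 52, 23, 22, 24], [625, 89, 37, 101, 21, 20], [618, 89, 52, 21, 22, 21]]
295 [[619, 83, 56, 68, 64, 57], [618, 85, 56, 22, 20, 23], [626, 89, 37, 102, 23, 21], [617, 89, 56, 19, 19, 21]]
298 [[619, 84, 59, 60, 58, 52], [618, 85, 60, 22, 20, 22], [628, 89, 37, 101, 21, 19], [617, 89, 60, 21, 22, 23]]
```

View pics/s2.png

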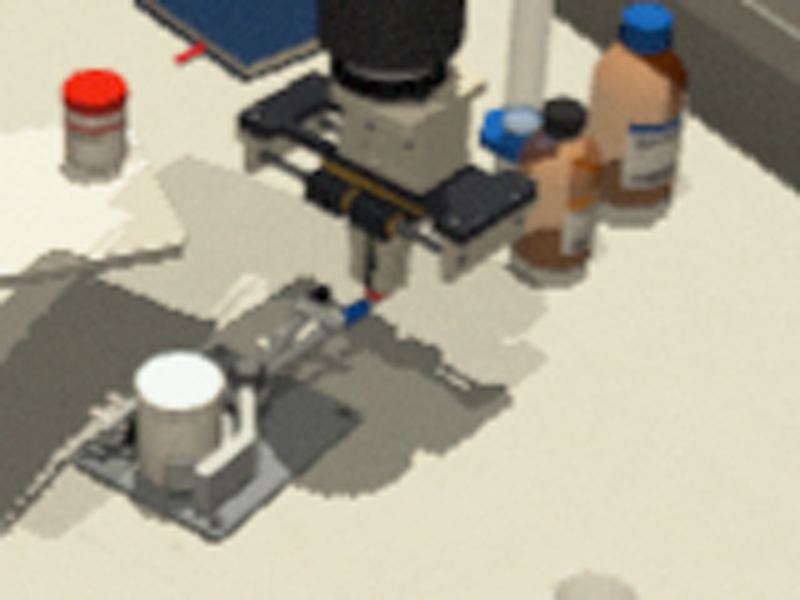

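The finger's lower front edge now projects at row 279, z≈0.039, just touching the tab at (313,276). So the tips end roughly 23 mm behind the reported TCP. I'll press on from here, watching the force.

```bash
python3 -m crank '[[[0,0,0.12,0],[0,0,0.24,0],[0,0,0.24,0]]]'; python3 - <<'E'
from h import *
s=arm.get_state();p,d=arm.grab_frame('wrist');C=cloud('wrist',d,s);print(s['eef_pos'],s['force'])
for v in range(268,300,3): print(v,[ (C[v,u]*1e3).astype(int).tolist()+p[v,u].tolist() for u in (309,313)])
E
```

```text
t: 5.05
eef_pos: [0.6271, 0.089, 0.0081]
ee_rot: [3.141, -0.001, -2.888]
force: [-0.4, 0.1, 0.7]
width: 0.0003
gripper_force: 0.0
[0.6271 0.089  0.0081] [-0.352   0.123   0.7474]
268 [[625, 86, 0, 126, 123, 115], [624, 88, 0, 127, 124, 115]]
271 [[626, 87, 0, 126, 124, 116], [626, 89, -1, 126, 124, 115]]
274 [[628, 87, -1, 126, 124, 115], [627, 89, -1, 126, 124, 115]]
277 [[630, 88, -1, 107, 106, 97], [629, 89, 0, 115, 112, 104]]
280 [[618, 85, 33, 22, 22, 23], [630, 90, 0, 83, 81, 75]]
283 [[618, 85, 36, 21, 21, 22], [632, 90, 0, 83, 82, 76]]
286 [[618, 85, 40, 21, 22, 23], [633, 91, 0, 84, 82, 76]]
289 [[618, 85, 43, 22, 21, 23], [635, 91, 0, 83, 82, 75]]
292 [[618, 85, 46, 23, 21, 22], [637, 92, 0, 82, 81, 74]]
295 [[618, 85, 49, 23, 22, 25], [639, 92, 0, 83, 83, 76]]
298 [[618, 85, 53, 21, 20, 22], [640, 93, 0, 83, 82, 76]]
```

The handle has gone from under the fingers, so it has swung out. I'll rise and look.

```bash
python3 -m crank '[[[0,0,-3,0],[0.5,0,-6,0],[1,0,-6.4,0],[1,0,-6.4,0],[1,0,-6.4,0]]]' 0; cat >> h.py <<'E'
def blobs(c,tag=None):
    s=arm.get_state();p,d=arm.grab_frame(c);C=cloud(c,d,s);h=cv2.cvtColor(p,cv2.COLOR_RGB2HSV)
    if tag: cv2.imwrite(f'pics/{tag}.png',p[:,:,::-1])
    out={}
    for n,lo,hi in (('red',(0,150,60),(8,255,255)),('blue',(105,130,40),(130,255,255)),('orange',(9,150,80),(18,255,255)),('green',(40,80,40),(85,255,255))):
        k,l,st,ce=cv2.connectedComponentsWithStats(cv2.inRange(h,lo,hi))
        for i in range(1,k):
            if st[i,4]>40: print(n,st[i],ce[i],np.median(C[l==i],0))
    return s,p,d,C
E
python3 - <<'E'
from h import *
s,p,d,C=blobs('wrist','w3');print(s['eef_pos'],s['width'])
E
```

```text
t: 5.72
eef_pos: [0.6031, 0.0829, 0.1683]
ee_rot: [3.141, -0.0, -2.888]
force: [0.8, 0.3, -0.1]
width: 0.0448
gripper_force: 0.0
red [260 234  21  21 354] [270.2062 244.1808] [0.6311 0.0533 0.0377]
red [617 234  23  31  89] [624.3146 247.8764] [0.5583 0.3321 0.0479]
red [629 247  11  32 202] [634.1832 261.8614] [0.5656 0.3317 0.0633]
blue [270 199  17  30 325] [278.2154 213.5077] [0.6044 0.0536 0.0343]
blue [569 473  18   7 116] [577.6379 476.0172] [0.8075 0.4299 0.015 ]
[0.6031 0.0829 0.1683] 0.04479625782644085
```

View pics/w3.png

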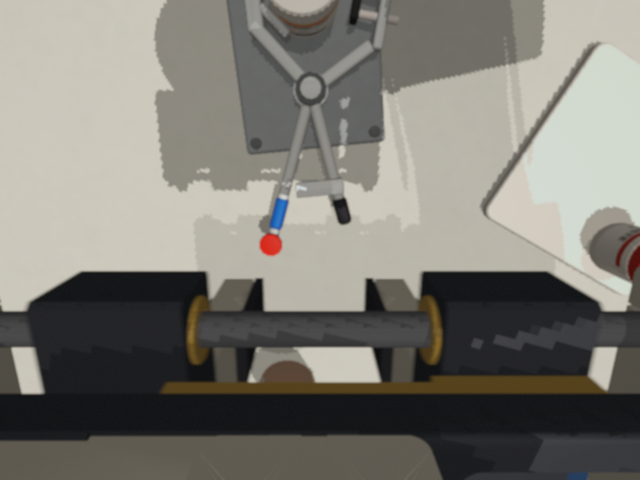

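The handle now stands wide open: the tab moved 35 mm to (270,244) and the pot is free at (300,10). Next, hover near the orange pot and measure its lid.

```bash
python3 -c "
from h import *
print(delta([.49,.05,.17],-2.786))"
```

```text
[ 4.701  -0.1347 -0.0874 -1.1684]
```

```bash
python3 -m crank '[[[2.4,0,0,-0.6],[4.7,-0.13,0,-1.17],[4.7,-0.13,0,-1.17],[4.7,-0.13,0,-1.17],[4.7,-0.13,0,-1.17]]]' 0; cat >> h.py <<'E'
def lid(C,near,zlo,zhi,r=.06):
    m=(C[...,2]>zlo)&(C[...,2]<zhi)&(np.hypot(C[...,0]-near[0],C[...,1]-near[1])<r)
    q=C[m];c,rad=cv2.minEnclosingCircle(q[:,:2].astype('float32'))
    lo,hi=np.percentile(q[:,:2],[1,99],0)
    print('lid n',m.sum(),'circ',np.array(c),rad,'mid',(lo+hi)/2,'size',hi-lo,'z',np.median(q[:,2]))
E
python3 - <<'E'
from h import *
s,p,d,C=blobs('wrist','w4');print(s['eef_pos'],s['ee_rot'])
lid(C,(.44,.03),.07,.085,.045);print(C[190:200,318:324].reshape(-1,3)[:3])
for u in (240,272,280): pass
E
```

```text
t: 6.4
eef_pos: [0.4914, 0.0505, 0.1682]
ee_rot: [-3.141, -0.001, -2.786]
force: [0.6, -0.3, 0.6]
width: 0.0876
gripper_force: 0.0
red [254 353  19  18 274] [262.7336 361.6423] [0.6302 0.0533 0.0377]
[0.4914 0.0505 0.1682] [-3.1414 -0.0009 -2.7859]
lid n 4595 circ [0.4414 0.0337] 0.02698911912739277 mid [0.4411 0.0336] size [0.0493 0.0493] z 0.07557099108114368
[[0.4608 0.0431 0.0757]
 [0.4606 0.0438 0.0753]
 [0.4602 0.0444 0.0758]]
```

View pics/w4.png

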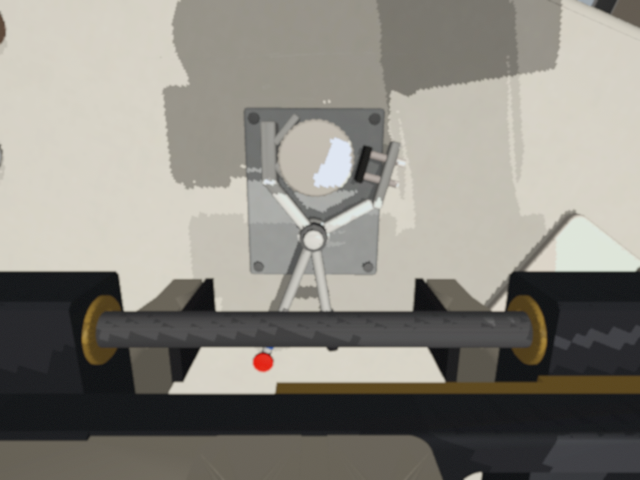

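The open clamp fills the centre; the pot's lid circle is at (316,157), i.e. (0.441, 0.034), top z 0.0755. The finger corners at (213,280) and (415,280) confirm the tips sit about 24 mm behind the reported TCP, so I'll allow for that.

```bash
python3 -c "
from h import *
print(delta([.4414,.0337,.022],-2.786))"
```

```text
[2.1003 0.0678 5.8478 0.0012]
```

```bash
python3 -m crank '[[[1.3,0.07,0.5,0],[2.1,0.07,2.5,0],[2.1,0.07,4.6,0],[2.1,0.07,5.6,0],[2.1,0.07,5.85,0],[2.1,0.07,5.85,0]]]' 0; python3 -m crank '[[[0,0,0,0],[0,0,0,0],[0,0,0,0],[0,0,0,0],[0,0,0,0],[0,0,0,0]]]' 0.8 25
```

```text
t: 7.2
eef_pos: [0.4413, 0.0337, 0.0225]
ee_rot: [-3.141, -0.001, -2.786]
force: [-0.3, -0.6, 0.1]
width: 0.0879
gripper_force: 0.0
t: 7.95
eef_pos: [0.441, 0.0336, 0.0228]
ee_rot: [-3.142, 0.0, -2.786]
force: [-2.0, -0.2, 5.5]
width: 0.0532
gripper_force: 25.0
```

```bash
python3 -m crank '[[[0,0,-0.6,0],[0,0,-1.6,0],[0,0,-3,0],[0,0,-3.4,0],[0,0,-3.4,0]]]'; python3 -c "
from h import *
print(delta([.462,.315,.045],-2.786))"
```

```text
t: 8.57
eef_pos: [0.4409, 0.0337, 0.1076]
ee_rot: [3.141, 0.001, -2.786]
force: [-0.2, -0.3, -1.5]
width: 0.0527
gripper_force: 25.0
[-4.709  10.2528  2.5136  0.001 ]
```

```bash
python3 -m crank '[[[-2,4,0,0],[-4,8.5,0,0],[-4.7,10.25,0.3,0],[-4.7,10.25,1.5,0],[-4.7,10.25,2.5,0],[-4.7,10.25,2.5,0],[-4.7,10.25,2.5,0],[-4.7,10.25,2.5,0]]]'; python3 -c "
from h import *
print(delta([.462,.315,.028],-2.786))
s=arm.get_state();p,d=arm.grab_frame('top');C=cloud('top',d);lid(C,(.46,.315),.085,.12,.04)"
```

```text
t: 9.57
eef_pos: [0.4619, 0.314, 0.0455]
ee_rot: [3.141, 0.001, -2.786]
force: [-0.5, 0.1, -1.0]
width: 0.0536
gripper_force: 25.0
[-0.0184  0.0344  0.7018 -0.0054]
lid n 24 circ [0.4418 0.3034] 0.012856912799179554 mid [0.4415 0.3033] size [0.01   0.0229] z 0.09718753061263985
```

```bash
python3 -m crank '[[[0,0,0.3,0],[0,0,0.5,0],[0,0,0.62,0],[0,0,0.7,0],[0,0,0.73,0],[0,0,0.73,0]]]'
```

```text
t: 10.38
eef_pos: [0.4616, 0.3147, 0.0267]
ee_rot: [-3.142, -0.0, -2.786]
force: [-0.4, 0.6, 0.1]
width: 0.0529
gripper_force: 25.0
```

The force shows the pot's weight is now on the plate. I'll release and rise.

```bash
python3 -m crank '[[[0,0,0,0],[0,0,0,0],[0,0,0,0],[0,0,0,0],[0,0,-1.5,0],[0,0,-4,0],[0,0,-5,0],[0,0,-5,0]]]' 0; python3 - <<'E'
from h import *
s,p,d,C=blobs('wrist');lid(C,(.462,.315),.07,.095,.05)
print(delta([.478,-.335,.16],-2.744))
print(s['q'])
E
```

```text
t: 11.38
eef_pos: [0.4626, 0.3158, 0.1544]
ee_rot: [3.139, 0.004, -2.785]
force: [0.1, 0.4, -0.9]
width: 0.0874
gripper_force: 0.0
red [ 286  347   58   36 1922] [314.437  364.3569] [0.5589 0.3526 0.0712]
orange [292 383  46   1  46] [314.5 383. ] [0.4409 0.3085 0.2697]
lid n 4573 circ [0.4618 0.3152] 0.027051543816924095 mid [0.4611 0.3149] size [0.0502 0.0494] z 0.07911316842038923
[  8.4479 -24.5982  -0.343   -0.4794]
[ 0.9487  0.2052 -0.318   0.0004 -1.0427 -2.1636]
```

```bash
python3 -c "
from h import *
print(delta([.4385,-.305,.155],-1.571))"; python3 - <<'E'
E
```

```text
[  9.5113 -22.9233  -0.1424 -13.921 ]
```

```bash
python3 -m crank '[[[0.5,-2,-0.5,-1],[9.5,-22.9,-0.5,-13.9],[9.5,-22.9,-0.5,-13.9],[9.5,-22.9,-0.5,-13.9],[9.5,-22.9,-0.5,-13.9],[9.5,-22.9,-0.5,-13.9],[9.5,-22.9,-0.5,-13.9],[9.5,-22.9,-0.5,-13.9],[9.5,-22.9,-0.5,-13.9],[9.5,-22.9,-0.5,-13.9],[9.5,-22.9,-0.15,-13.9],[9.5,-22.9,-0.15,-13.9]]]'; python3 -c "
from h import *
print(delta([.4385,-.305,.155],-1.571))"
```

```text
t: 12.92
eef_pos: [0.4366, -0.3065, 0.1529]
ee_rot: [3.137, 0.001, -1.577]
force: [0.5, 0.5, 0.7]
width: 0.0876
gripper_force: 0.0
[-0.0619 -0.0754 -0.0855 -0.0665]
```

```bash
python3 -m crank '[[[0,0,0,0],[0,0,0,0]]]'; python3 - <<'E'
from h import *
s,p,d,C=blobs('wrist','w5');lid(C,(.44,-.355),.055,.085,.05)
m=(C[...,2]>.03)&(C[...,2]<.12)&(C[...,0]>.3);b=C[m];
import scipy.ndimage as nd
l,n=nd.label(m)
for i in range(1,n+1):
    q=C[l==i]
    if len(q)>300: print(len(q),np.percentile(q,[2,50,98],0).round(3).tolist())
print(s['eef_pos'],s['ee_rot'])
E
```

```text
t: 13.18
eef_pos: [0.4386, -0.3038, 0.1554]
ee_rot: [3.141, 0.0, -1.571]
force: [-0.0, -0.3, -0.2]
width: 0.0876
gripper_force: 0.0
red [166 105  10  13  79] [170.2405 110.8228] [ 0.5504 -0.3902  0.0198]
lid n 4731 circ [ 0.4386 -0.3541] 0.02700744941830635 mid [ 0.4386 -0.3544] size [0.0493 0.0497] z 0.0675626277238287
4603 [[0.535, -0.396, 0.031], [0.554, -0.367, 0.059], [0.574, -0.336, 0.065]]
4731 [[0.415, -0.378, 0.066], [0.438, -0.355, 0.068], [0.462, -0.331, 0.069]]
1178 [[0.519, -0.272, 0.031], [0.541, -0.266, 0.048], [0.567, -0.244, 0.068]]
1862 [[0.423, -0.272, 0.032], [0.439, -0.262, 0.059], [0.455, -0.246, 0.094]]
[ 0.4386 -0.3038  0.1554] [ 3.1414  0.0002 -1.5714]
```

View pics/w5.png

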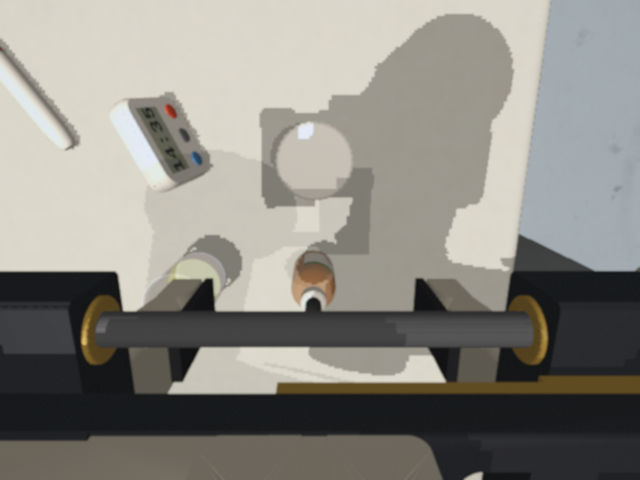

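The pot's lid is at (313,160), i.e. (0.4386, -0.354), z 0.068. The timer (160,145), dropper (313,280) and beaker (205,275) are clear of the finger line along world x.

```bash
python3 -c "
from h import *
print(delta([.4386,-.3541,.0148],-1.571))"
```

```text
[ 2.0137  0.0068  5.633  -0.0022]
```

```bash
python3 -m crank '[[[1.2,0,0,0],[2.01,0,1.5,0],[2.01,0,3.5,0],[2.01,0,5.2,0],[2.01,0,5.63,0],[2.01,0,5.63,0]]]' 0; python3 -m crank '[[[0,0,0,0],[0,0,0,0],[0,0,0,0],[0,0,0,0],[0,0,0,0],[0,0,0,0],[0,0,-1.5,0],[0,0,-4,0],[0,0,-5,0],[0,0,-5,0]]]' 0.8 25; python3 - <<'E'
from h import *
s=arm.get_state();print(s['eef_pos'])
p,d=arm.grab_frame('side');u,v=proj('side',s['eef_pos']+np.array([0,0,.015])).astype(int);print(u,v)
h=cv2.cvtColor(p[v-30:v+30,u-30:u+30],cv2.COLOR_RGB2HSV)
print('green px',(cv2.inRange(h,(40,60,40),(88,255,255))>0).sum(),'orange px',(cv2.inRange(h,(8,120,80),(20,255,255))>0).sum())
print(delta([.47,.03,.14],-2.786),s['q'])
E
```

```text
t: 13.98
eef_pos: [0.4389, -0.3546, 0.0152]
ee_rot: [3.141, -0.0, -1.571]
force: [1.5, -0.7, 0.6]
width: 0.0876
gripper_force: 0.0
t: 15.22
eef_pos: [0.4396, -0.3555, 0.142]
ee_rot: [-3.137, -0.002, -1.573]
force: [-0.0, -0.4, -0.9]
width: 0.0535
gripper_force: 25.0
[ 0.4396 -0.3555  0.142 ]
376 313
green px 27 orange px 105
[-15.3982  -1.2239   0.0063  13.9004] [-0.3337  0.2251 -0.3227  0.0001 -1.0186  0.3318]
```

```bash
python3 - <<'E'
from h import *
s=dict(eef_pos=np.array([0.4914,.0505,.1682]),ee_rot=[-3.1414,-.0009,-2.7859])
pv=onplane('wrist',313.5,238,.046,s);print('pivot',pv)
K=[onplane('wrist',u,v,.008,s) for u,v in ((247,108),(383,108),(377,273),(249,273))]
print(np.array(K)); K=np.array(K)
fx=(K[0]+K[1])/2-(K[2]+K[3])/2; yaw=np.arctan2(fx[1],fx[0]);print('yaw',yaw,np.linalg.norm(fx),np.linalg.norm(K[0]-K[1]))
cx=np.array([np.cos(yaw),np.sin(yaw)]);cy=np.array([-cx[1],cx[0]])
mid=K.mean(0)[:2];piv2=mid-.03*cx;print('pivot from plate',piv2)
for p in (pv[:2],piv2): print('seat',p+.068*cx,'lower at',p+.068*cx-.005*cy)
o=np.array([.4414,.0337])-pv[:2];print('orange in clamp',o@cx,o@cy)
for t in (.0533,): print('tab ang',np.array([.6306,.0533])-pv[:2])
st=arm.get_state();p,d=arm.grab_frame('side');C=cloud('side',d)
m=(np.hypot(C[...,0]-.44,C[...,1]+.3555)<.032)&(C[...,2]>.12)&(C[...,2]<.165)
h=cv2.cvtColor(p,cv2.COLOR_RGB2HSV)[m];print(m.sum(),np.histogram(h[h[:,1]>60][:,0],bins=[0,8,22,40,90,130,180]))
E
```

```text
pivot [0.5032 0.0547 0.046 ]
[[ 0.4265 -0.0334  0.008 ]
 [ 0.3867  0.0734  0.008 ]
 [ 0.5238  0.1258  0.008 ]
 [ 0.5657  0.0134  0.008 ]]
yaw -2.797104867731624 0.1468324282995772 0.11402104359438968
pivot from plate [0.5039 0.0549]
seat [0.4392 0.0317] lower at [0.4375 0.0364]
seat [0.4399 0.032 ] lower at [0.4382 0.0367]
orange in clamp 0.06524760831620101 -0.0011352988236098711
tab ang [ 0.1274 -0.0014]
214 (array([0, 0, 0, 6, 0, 0]), array([  0,   8,  22,  40,  90, 130, 180]))
```

```bash
python3 -c "
from h import *
print(delta([.438,.0365,.13],-2.79))"; python3 -m crank '[[[-1,0,0,1],[-15.7,-0.06,0.2,13.9],[-15.7,-0.06,0.2,13.9],[-15.7,-0.06,0.2,13.9],[-15.7,-0.06,0.2,13.9],[-15.7,-0.06,0.2,13.9],[-15.7,-0.06,0.2,13.9],[-15.7,-0.06,0.2,13.9],[-15.7,-0.06,0.2,13.9],[-15.7,-0.06,0.2,13.9],[-15.7,-0.06,0.2,13.9]]]'; python3 -c "
from h import *
print(delta([.438,.0365,.05],-2.79))"
```

```text
[-15.6433   0.0319   0.3739  13.9453]
t: 16.7
eef_pos: [0.4402, 0.0366, 0.1342]
ee_rot: [-3.141, -0.001, -2.786]
force: [0.4, 0.5, -0.6]
width: 0.0534
gripper_force: 25.0
[0.0798 0.0295 3.3663 0.051 ]
```

```bash
python3 -m crank '[[[0.08,0.03,1.5,0],[0.08,0.03,3,0],[0.08,0.03,3.36,0],[0.08,0.03,3.36,0]]]'; python3 -c "
from h import *
print(delta([.438,.0365,.0235]))"; python3 -m crank '[[[0,0,0.4,0],[0,0,0.7,0],[0,0,0.9,0],[0,0,1.05,0],[0,0,1.1,0],[0,0,1.1,0]]]'
```

```text
t: 17.2
eef_pos: [0.4386, 0.0369, 0.0509]
ee_rot: [-3.141, -0.001, -2.786]
force: [0.7, 0.3, -0.7]
width: 0.0534
gripper_force: 25.0
[ 0.028  -0.0046  1.0955  0.    ]
t: 17.95
eef_pos: [0.4387, 0.0376, 0.0234]
ee_rot: [-3.142, 0.0, -2.786]
force: [-0.5, -0.5, -0.8]
width: 0.0536
gripper_force: 25.0
```

```bash
python3 -m crank '[[[0,0,0.04,0],[0,0,0.06,0],[0,0,0.06,0]]]'; python3 -m crank '[[[0,0,0,0],[0,0,0,0],[0,0,0,0],[0,0,0,0],[-1,0,-3,0],[-3,0,-5.5,0],[-3,0,-5.8,0],[-3,0,-5.8,0],[-3,0,-5.8,0]]]' 0; python3 - <<'E'
from h import *
s,p,d,C=blobs('wrist');lid(C,(.438,.0365),.065,.09,.05);print(s['eef_pos'])
E
```

```text
t: 18.32
eef_pos: [0.4389, 0.0377, 0.0231]
ee_rot: [-3.141, 0.001, -2.785]
force: [-5.8, 0.5, 18.0]
width: 0.0535
gripper_force: 25.0
t: 19.45
eef_pos: [0.5079, 0.0634, 0.1658]
ee_rot: [3.141, -0.002, -2.786]
force: [0.5, 1.0, -2.0]
width: 0.0874
gripper_force: 0.0
red [246 347  18   6  85] [254.6    349.1059] [0.6352 0.0538 0.0381]
blue [262 303  12   9  73] [267.274  308.0411] [0.5944 0.0519 0.0344]
lid n 4963 circ [0.4387 0.0382] 0.026914332062005997 mid [0.4385 0.0382] size [0.0494 0.0494] z 0.0755282423878535
[0.5079 0.0634 0.1658]
```

The green pot stands upright between the jaws, about 6.5 mm to the pad's side, and the handle is still open. Next, straddle both handles.

```bash
python3 -c "
from h import *
print(delta([.6019,.0804,.08],-2.89));print(delta([.6019,.0804,-.002],-2.89))"
```

```text
[-3.7846 -0.6707  3.4107  1.1921]
[-3.7922 -0.6712  6.6907  1.1921]
```

```bash
python3 -m crank '[[[-2,-0.3,0.5,0.6],[-3.79,-0.67,1.5,1.19],[-3.79,-0.67,3,1.19],[-3.79,-0.67,4,1.19],[-3.79,-0.67,4.2,1.19],[-3.79,-0.67,4.2,1.19]]]' 0; python3 - <<'E'
from h import *
s,p,d,C=blobs('wrist');print(s['eef_pos'],delta([.6019,.0804,-.002],-2.89))
# handle positions near z .03 in tool y at tool x~0 .. just ahead of fingers
R=Ro.from_euler('xyz',s['ee_rot']).as_matrix()
T=(C-s['eef_pos'])@R
for x in (.025,.035,.05):
    m=(abs(T[...,0]-x)<.002)&(C[...,2]>.027)&(C[...,2]<.042)
    y=np.sort(T[m][:,1]);g=np.split(y,np.nonzero(np.diff(y)>.004)[0]+1);print(x,[(a[0].round(4),a[-1].round(4)) for a in g if len(a)>5])
E
```

```text
t: 20.25
eef_pos: [0.6032, 0.0808, 0.0617]
ee_rot: [-3.141, -0.001, -2.889]
force: [0.8, -0.6, -0.1]
width: 0.0876
gripper_force: 0.0
red [238 282  32  30 778] [254.     296.8625] [0.6309 0.0537 0.0377]
blue [254 230  26  45 709] [265.615  251.9873] [0.6044 0.0539 0.0342]
[0.6032 0.0808 0.0617] [ 0.0799 -0.0069  2.5792  0.0096]
0.025 [(np.float64(-0.026), np.float64(-0.0163))]
0.035 [(np.float64(-0.0233), np.float64(-0.0134)), (np.float64(-0.0076), np.float64(0.0252))]
0.05 [(np.float64(-0.0192), np.float64(-0.0093)), (np.float64(0.0094), np.float64(0.0192))]
```

The handles lie symmetric at ±28 mm about the tool. I'll descend, then push the moving handle with the pad.

```bash
python3 -m crank '[[[0.08,0,1.2,0],[0.08,0,2.2,0],[0.08,0,2.58,0],[0.08,0,2.58,0]]]'; python3 -m crank '[[[0,0.3,0,0],[0,0.5,0,0],[0,0.7,0,0],[0,0.9,0,0],[0,1.1,0,0],[0,1.3,0,0],[0,1.4,0,0],[0,1.4,0,0]]]'; python3 - <<'E'
from h import *
s,p,d,C=blobs('wrist');print(s['eef_pos'],s['force'])
E
```

```text
t: 20.8
eef_pos: [0.6018, 0.0806, -0.0022]
ee_rot: [-3.141, 0.0, -2.889]
force: [-0.0, -0.3, 1.0]
width: 0.0872
gripper_force: 0.0
t: 21.8
eef_pos: [0.5933, 0.1134, -0.003]
ee_rot: [-3.14, -0.0, -2.89]
force: [5.0, -6.6, -2.1]
width: 0.0872
gripper_force: 3.8
red [ 198  350   46   45 1534] [220.5013 371.8729] [0.6274 0.0833 0.0377]
blue [207 279  29  32 831] [220.8327 295.4489] [0.5957 0.0764 0.034 ]
[ 0.5933  0.1134 -0.003 ] [ 4.9998 -6.631  -2.1283]
```

The arm angle is ≈0.235. I'll push further to ≈0.31 for the second tooth.

```bash
python3 -m crank '[[[0,0.12,0,0],[0,0.22,0,0],[0,0.32,0,0],[0,0.36,0,0],[0,0.36,0,0]]]'; python3 - <<'E'
from h import *
s,p,d,C=blobs('wrist');print(s['eef_pos'],s['force'])
E
```

```text
t: 22.48
eef_pos: [0.5914, 0.1205, -0.0034]
ee_rot: [-3.139, -0.001, -2.889]
force: [12.2, -15.6, -8.2]
width: 0.0875
gripper_force: 9.8
red [ 202  351   45   44 1539] [224.191  372.3372] [0.6252 0.092  0.0377]
blue [204 278  31  33 837] [219.4421 295.5006] [0.594  0.0831 0.034 ]
[ 0.5914  0.1205 -0.0034] [ 12.2119 -15.556   -8.1537]
```

```bash
python3 -m crank '[[[0,-0.2,0,0],[0,-0.4,0,0],[0,-0.7,0,0],[0,-0.9,0,0],[0,-0.9,0,0]]]'; python3 - <<'E'
from h import *
s,p,d,C=blobs('wrist');print(s['eef_pos'],s['force'])
E
```

```text
t: 23.15
eef_pos: [0.5962, 0.1011, -0.0027]
ee_rot: [3.141, 0.0, -2.89]
force: [0.6, -0.0, -0.9]
width: 0.0878
gripper_force: 0.0
red [ 243  351   45   44 1484] [264.7958 372.0431] [0.6257 0.0886 0.0376]
blue [251 280  26  31 713] [263.4727 295.9593] [0.5945 0.0807 0.0341]
[ 0.5962  0.1011 -0.0027] [ 0.5956 -0.0108 -0.9204]
```

The ratchet holds: the tab stays at the locked position (0.6257, 0.0886). I'll rise and check everything.

```bash
python3 -m crank '[[[0,0,-1.5,0],[0,0,-3.5,0],[0,0,-5.5,0],[2,0,-7,0],[3,0,-7,0],[3,0,-7,0],[3,0,-7,0]]]'; python3 - <<'E'
from h import *
s,p,d,C=blobs('wrist','w9');lid(C,(.44,.034),.065,.09,.05);print(s['eef_pos'])
m=(C[...,2]>.025)&(C[...,2]<.045)&(np.hypot(C[...,0]-.44,C[...,1]-.034)<.07);print(m.sum())
p,d=arm.grab_frame('top');C=cloud('top',d)
for n,x,y,lo,hi in (('orange',.462,.315,.07,.09),('dropper',.436,-.25,.05,.11),('timer',.551,-.358,.05,.08),('red',.56,.35,.06,.085)):
    print(n);lid(C,(x,y),lo,hi,.05)
E
```

```text
t: 24.08
eef_pos: [0.5239, 0.0829, 0.1724]
ee_rot: [3.142, 0.0, -2.889]
force: [-0.5, 0.6, -0.4]
width: 0.0876
gripper_force: 0.0
blue [285 288  11  24 254] [289.9803 299.7874] [0.5995 0.0811 0.0342]
lid n 5089 circ [0.4378 0.0328] 0.027030404657125473 mid [0.4378 0.033 ] size [0.0494 0.0495] z 0.07557748383663265
[0.5239 0.0829 0.1724]
4555
orangeTraceback (most recent call last):
  File "<stdin>", line 6, in <module>
  File "h.py", line 37, in lid
    lo,hi=np.percentile(q[:,:2],[1,99],0)
          ~~~~~~~~~~~~~^^^^^^^^^^^^^^^^^^
    return _quantile_unchecked(
        a, q, axis, out, overwrite_input, method, keepdims, weights)
    return _ureduce(a,
                    func=_quantile_ureduce_func,
    ...<5 lines>...
                    overwrite_input=overwrite_input,
                    method=method)
    r = func(a, **kwargs)
    result = _quantile(arr,
                       quantiles=q,
    ...<2 lines>...
                       out=out,
                       weights=wgt)
    slices_having_nans = np.isnan(arr[-1, ...])
                                  ~~~^^^^^^^^^
IndexError: index -1 is out of bounds for axis 0 with size 0
```

```bash
python3 -c "
from h import *
print(arm.job_done())"
```

```text
the job is handed in; nothing more can be done
None
```

I handed the job in at about 24 s: the orange-banded pot stands upright on the larger steel plate, and the green-banded pot is in the clamp, pushed home by the pad, with the ratchet holding at about 0.28 rad. The green band was only faintly confirmed from the side view. My closing look at the orange pot and the bystanders failed, so the orange pot was last checked just after I let go of it, and nothing touched it after that.

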